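Unload the clock-bridge forming die and sign the run off

ROBOT

A 7-joint arm with a two-finger parallel gripper is mounted at the origin on the work surface. World frame = base frame: x ahead of the robot, y to its left, z up, the work surface at z = 0. Lengths are in m, angles in rad, forces in N, time in s.
With the tool pointing down it reaches from about 0.4 to 0.85 m from the base axis. Payload 10.4 kg.
Tool frame: the origin (TCP) lies between the finger pads; the fingertips stand 17 mm ahead of it and the grasp point (between the pads) lies 2 mm behind it; z points along the fingers, y is the line along which they close (so a half turn about z gives the same grasp; the last joint's range is limited). The gripper opens to 85 mm and grips with 20 to 120 N. Pads are 22 mm wide; open, the fingers measure 114 mm over their backs; the gripper's body (76 mm by 85 mm) begins 54 mm behind the grasp point. The pads swing forward as they close: fully open they stand 13 mm farther back than shut.
Start: joints at [-1.353, 0.332, -0.065, 1.46, 0.022, 1.35, -0.088], TCP at [0.149, 0.607, 0.248] pointing down, gripper open.
Joint ranges: [-2.6, 2.6], [-0.5, 2.12], [-1.47, 1.34], [0.16, 2.42], [-1.27, 4.41], [0.06, 2.06], [-2.6, 2.6]. Speed limits (rad/s): [2.22, 2.22, 2.79, 2.79, 3.14, 3.14, 3.14].

INTERFACE

Orientations are given as a unit quaternion [w, x, y, z].
In Python, from station import telemetry, eyes, job_done gives the robot as it stands.
- The arm moves only by the tool arm_command, never from a script. Its argument "moves" is a list of rows, each a list of 3 entries, a list of its own where there are three numbers: the shift along the world's x, y, z scaled (see below), then the turn, a rotation vector about the world's x, y, z scaled (see below), then the finger opening in mm, from 0 to 85.4. In form: [[[x, y, z], [wx, wy, wz], fingers], ...]. A call has 1 to 12 rows; each row is the pose to reach, as a shift and turn from the pose commanded when the call began; what a row does not reach only later rows make up. The controller multiplies each number of a shift by 120 mm and each number of a turn by 45 degrees. A row lasts 1/8 s, in which the tool goes at most 62.5 mm and 10.7 degrees, less where a joint would pass 70% of its speed; a pose out of reach is approached as far as the arm can. A call with a number of a shift or a turn outside -1 to 1 is refused whole. A call with a gripper value outside its range is refused whole. The fingers move at their own pace and stop on an object; "squeeze" is the grip in N (left out, the last holds). Time passes only in rows, so rows that repeat a pose let the fingers close. It gives the time, the measured TCP pose, the force, the opening and the grip force at its end, in the units of the state.
- telemetry.observe(): the state, without advancing time (a new reading comes with each control period).
- eyes.camera(name): name is "side" or "top" or "wrist"; returns a dict with "pixels" (480x640x3 uint8, blue, green, red), "range_z" (480x640 float32, m along the optical axis (not along the pixel's ray), 0 where there is no reading), "intrinsics" (3x3 intrinsics, pixels), "position" and "orientation" of the camera in the world; the wrist camera has in their place "T_tool_cam" (4x4, takes a point from camera to tool coordinates, whose origin is the TCP and whose axes are the flange's). Camera axes: x right, y down, z forward; pixel columns grow to the right and rows downward; lengths in m; the calibration is good to about 2 mm. A picture is of the moment at which its call begins: read the wrist's pose just before it.
- job_done(): hands the job in; it is judged then, once.
The state is a dict: "clock": time; "q": joint angles; "joint_velocities": joint speeds; "joint_torque": joint torques, N m; "tool_pos": TCP position; "tool_rot": TCP orientation; "ft_force": force on the tool from outside, world axes, zero at the start; "torque": the same for the moment, N m; "opening": finger opening in m; "gripper_force": force on a finger pad.
Only numpy, scipy, OpenCV 4.12 (cv2) and the standard library are available. Lean on these libraries where they do the work, as an engineer would, in place of code of your own. Each camera call takes 0.05 s, during which the arm holds its last target. There are 200 camera calls.

TASK

Throw the die's ejector lever from the red notch into the green one, lift every formed brass bridge out of the die cavities and lay them all flat, hat up and side by side in the wooden tray. Once the die is empty and all are in the tray, throw the lever back into the red notch, then press the console's white, blue and green keys fully, one at a time in that order; do not press the red key at any time, and leave the glue bottle, the oil jar and the screwdriver where they are.

Things in the scene. Friction and masses are not known exactly. Their poses are not given: they have to be found in the camera images.
- die: dark steel die block, fixed, 203 mm (x) by 155 mm (y), top face 56 mm high. Origin: centre of its underside, z up. Four open cavities 83 x 49 mm, long side along x, centred at x = +-47, y = +-38 mm, 34 mm deep when the lifter is down. A mint green bracket with the lever is at its +x end.
- lifter (a joint): height in m of the four steel pads that form the cavity floors; they rise together, 35 mm per rad of the lever: 0 in the red notch, 0.028 in the green one, where the bridges' hats stand 28 mm above the die's top and their flanges are still just inside the cavities.
- eject_lever (a joint): angle of the ejector lever, rad. Marked notches at 0 (red mark: lifter down, the start), 0.8 (green mark: eject) and 1.2 (yellow: not used); end stop 1.25. A stiff friction lever: it stays wherever it is left (no snap) and takes about 4 to 7 N at the knob to move. A growing angle moves the knob towards the die's +y.
- lever_knob (a point): centre of the black ball knob (30 mm across) on the lever, a 12 mm steel rod; 100 mm from the pivot, 138 to 150 mm above the table.
- lever_pivot (a point): pivot of the lever, in the die's frame at x = 132, y = 0, z = 50 mm. The axis runs along the die's x, so the knob moves in the plane of the die's y and z; the lever leans 0.5 rad from upright towards the die's -y at angle 0 and is upright at 0.5.
- bridge1: formed brass clock bridge, hat-section channel 80 mm long (x), 46 wide (y): two bottom flanges 4 mm thick, 12 wide, between them a raised hat 22 mm wide, full length, top 34 mm above the underside. 90 g. Origin: centre of the underside, z up; ends alike. Pinch it across the hat (along its y). Starts in a die cavity, hat top flush with the die's top; absent in some starts (None).
- bridge2: formed brass clock bridge, hat-section channel 80 mm long (x), 46 wide (y): two bottom flanges 4 mm thick, 12 wide, between them a raised hat 22 mm wide, full length, top 34 mm above the underside. 90 g. Origin: centre of the underside, z up; ends alike. Pinch it across the hat (along its y). Starts in a die cavity, hat top flush with the die's top; absent in some starts (None).
- bridge3: formed brass clock bridge, hat-section channel 80 mm long (x), 46 wide (y): two bottom flanges 4 mm thick, 12 wide, between them a raised hat 22 mm wide, full length, top 34 mm above the underside. 90 g. Origin: centre of the underside, z up; ends alike. Pinch it across the hat (along its y). Starts in a die cavity, hat top flush with the die's top; absent in some starts (None).
- bridge4: formed brass clock bridge, hat-section channel 80 mm long (x), 46 wide (y): two bottom flanges 4 mm thick, 12 wide, between them a raised hat 22 mm wide, full length, top 34 mm above the underside. 90 g. Origin: centre of the underside, z up; ends alike. Pinch it across the hat (along its y). Starts in a die cavity, hat top flush with the die's top; absent in some starts (None).
- tray: loose wooden tray, 200 x 200 mm outside, 22 mm high, with 5 mm walls and a 5 mm floor; 0.6 kg. Origin: centre of its underside, z up. There is room in it for four bridges lying flat in two rows of two, their length along the tray's x (centres at x = +-47, y = +-45 mm).
- console: fixed mint green key console with a black top, 170 mm (its x) by 140 mm (its y), 50 mm high; carries four round keys in a 2 x 2 pattern 84 mm (x) by 68 mm (y) apart; which colour is where changes. Origin: centre of its underside.
- key_white (a joint): travel of the white spring key on the console, in m: 0 = out, 0.006 = fully down; pressed first. It needs about 5 N to go fully down and counts as pressed beyond 0.0042; springs back when let go.
- key_white_top (a point): centre of the top of the white key's round cap (30 mm across, pressed straight down); about 68 mm above the table.
- key_blue (a joint): travel of the blue spring key on the console, in m: 0 = out, 0.006 = fully down; pressed second. It needs about 5 N to go fully down and counts as pressed beyond 0.0042; springs back when let go.
- key_blue_top (a point): centre of the top of the blue key's round cap (30 mm across, pressed straight down); about 68 mm above the table.
- key_green (a joint): travel of the green spring key on the console, in m: 0 = out, 0.006 = fully down; pressed last. It needs about 5 N to go fully down and counts as pressed beyond 0.0042; springs back when let go.
- key_green_top (a point): centre of the top of the green key's round cap (30 mm across, pressed straight down); about 68 mm above the table.
- key_red (a joint): travel of the red spring key on the console, in m: 0 = out, 0.006 = fully down; the stop key, not to be pressed. It needs about 5 N to go fully down and counts as pressed beyond 0.0042; springs back when let go.
- key_red_top (a point): centre of the top of the red key's round cap (30 mm across, pressed straight down); about 68 mm above the table.
- glue_bottle: red glue bottle with a pointed top, 38 mm across, 98 mm tall, standing; bystander. Origin: centre of its underside.
- oil_jar: amber oil jar, 52 mm across, 60 mm tall, standing; bystander. Origin: centre of its underside.
- driver: screwdriver 150 mm long, lying on the bench beyond the die, handle red; bystander. Origin: under its middle.
Not all that is in view belongs to the job. What is shaped like the bridge3 but purple is not meant. Leave any purple look-alike of the bridge4 alone.

How it is judged:
By the outcome, as a careful person would: the job done as asked, in the order asked, and still so for the second after the job is handed in, with the robot touching nothing.
Of bridge1, bridge2, bridge3, bridge4 only 3 to 4 are there at a start; the rules pass over those that are not, and their reading is None.
At some moment in a run one of tray may be knocked a few centimetres aside while the robot is not near it.
Once in a run the grip may slacken for a moment while it holds something.
It also fails if it takes over 192 s, if anything falls off the work surface, if the arm or the gripper's body presses on something with over 40 N, if the wrist force passes 120 N, or if a joint passes its speed limit or range.

## Working session

There is one attempt and no reset: what is moved stays moved. The work goes in short steps, Python scripts to look and compute and a tool call to move; the robot and the scene stay as the last step left them, time stands still between calls to the robot, and variables do not carry over. Pictures are saved under pics/ and viewed, at most 14 in all, crops included, and the job is handed in when it is done.

Besides the shell and the picture viewer there is one more tool, called by a JSON object that holds its "op" and its "data", one argument or row to a line. arm_command: Moves the arm, as the interface text tells. Shifts and turns lie within -1 to 1; 1 stands for 120 mm of shift or 45 degrees of turn. Its arguments: {"type":"object","properties":{"moves":{"type":"array","items":{"type":"array"}},"squeeze":{"type":"number"}},"required":["moves"]}

```bash
ls; mkdir -p pics
cat > h.py <<'E'
import numpy as np,cv2
from scipy.spatial.transform import Rotation as R
from station import telemetry, eyes, job_done
def shot(n):
    s=telemetry.observe(); c=eyes.camera(n); K=np.array(c["intrinsics"])
    if n=="wrist":
        q=s["tool_rot"]; T=np.eye(4); T[:3,:3]=R.from_quat([q[1],q[2],q[3],q[0]]).as_matrix(); T[:3,3]=s["tool_pos"]
        T=T@np.array(c["T_tool_cam"])
    else:
        q=c["orientation"]; T=np.eye(4); T[:3,:3]=R.from_quat([q[1],q[2],q[3],q[0]]).as_matrix(); T[:3,3]=c["position"]
    return dict(im=np.array(c["pixels"]),d=np.array(c["range_z"]),K=K,T=T)
def cloud(c):
    v,u=np.mgrid[0:480,0:640]; z=c["d"]; K=c["K"]
    P=np.stack([(u-K[0,2])/K[0,0]*z,(v-K[1,2])/K[1,1]*z,z],-1)
    P=P@c["T"][:3,:3].T+c["T"][:3,3]; P[z==0]=np.nan
    return P
def st():
    s=telemetry.observe(); 
    print({k:np.round(s[k],4).tolist() for k in ("clock","tool_pos","tool_rot","q","ft_force","opening","gripper_force")})
E
python3 - <<'E'
from h import *
st()
for n in ("top","side"):
    c=shot(n); cv2.imwrite(f"pics/{n}0.png",c["im"]); np.savez(f"{n}0.npz",**c); print(n,c["T"].round(3).tolist(),c["K"].round(1).tolist())
E
```

```text
pics
{'clock': 0.0, 'tool_pos': [0.149, 0.6066, 0.2475], 'tool_rot': [-0.0001, 0.1201, 0.9928, -0.0007], 'q': [-1.3526, 0.3329, -0.0647, 1.4609, 0.0216, 1.3499, -0.0885], 'ft_force': [0.7243, -0.271, 0.3675], 'opening': 0.0853, 'gripper_force': 0.0}
top [[0.02, -0.995, 0.097, 0.519], [-1.0, -0.02, -0.005, 0.002], [0.007, -0.097, -0.995, 1.202], [0.0, 0.0, 0.0, 1.0]] [[539.2, 0.0, 317.5], [0.0, 539.2, 236.0], [0.0, 0.0, 1.0]]
side [[-0.989, -0.108, 0.103, 0.493], [-0.148, 0.614, -0.775, 0.781], [0.021, -0.782, -0.623, 0.764], [0.0, 0.0, 0.0, 1.0]] [[505.9, 0.0, 314.9], [0.0, 505.9, 241.8], [0.0, 0.0, 1.0]]
```

View pics/top0.png

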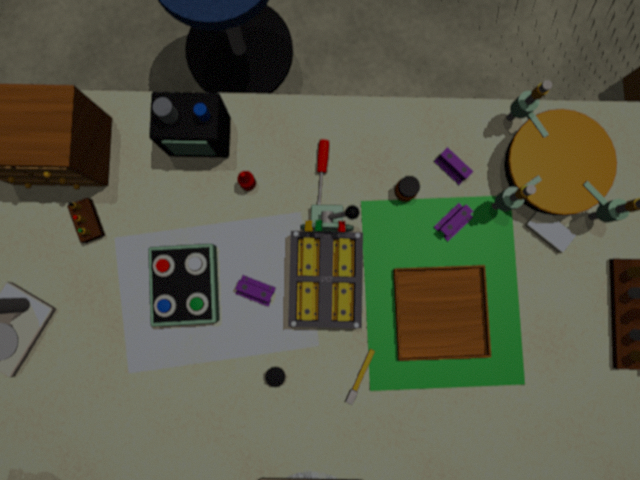

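View pics/side0.png

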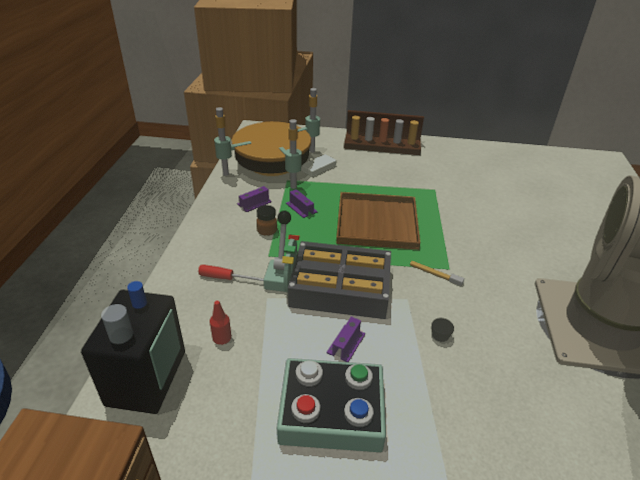

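The top view shows four brass bridges in the die at (308,256), (344,256), (308,300) and (343,300). Things that could be mistaken for them are the purple look-alikes at (453,165), (454,220) and (255,290), which I'll leave alone. The keys are red (163,265), white (196,263), blue (164,305) and green (197,303). The knob is at (352,212) and the tray at (442,313).

Run:
```python
from h import *
c=dict(np.load("top0.npz")); P=cloud(c); im=c["im"]; hsv=cv2.cvtColor(im,cv2.COLOR_BGR2HSV)
def rect(m,box,nm):
    u0,v0,u1,v1=box; M=np.zeros((480,640),bool); M[v0:v1,u0:u1]=1; M&=m
    p=P[M]; 
    r=cv2.minAreaRect((p[:,:2]*1000).astype(np.float32)); print(nm,len(p),np.round(r[0],1),np.round(r[1],1),round(r[2],2),"z",np.nanmedian(p[:,2]).round(4),p.mean(0).round(4))
z=P[...,2]
rect((z>.048)&(z<.066),(280,228,372,335),"die")
rect((z>.015)&(z<.03),(385,255,500,368),"tray")
rect((z>.04)&(z<.056),(140,235,225,335),"console")
for n,b in dict(red=(150,252,177,279),white=(183,250,209,276),blue=(151,292,178,318),green=(184,290,210,316)).items(): rect((z>.058),b,n)
br=(hsv[...,0]>15)&(hsv[...,0]<35)&(hsv[...,1]>120)&(hsv[...,2]>90)
for b in ((296,234,322,278),(330,234,358,278),(294,279,321,325),(330,279,358,325)): rect(br,b,"bridge")
rect(z>.115,(330,200,365,228),"knob")
rect(z>.03,(235,165,262,195),"glue"); rect(z>.03,(390,170,425,205),"oil")
cv2.imwrite("pics/crop.png",cv2.resize(im[195:335,230:370],None,fx=4.2,fy=4.2,interpolation=cv2.INTER_CUBIC))
```

```text
die 5111 [541.7 -22.4] [155.2 208.6] 89.87 z 0.0562 [ 0.5389 -0.0226  0.0562]
tray 967 [ 471.9 -278.1] [200.5 201.6] 3.17 z 0.0217 [ 0.4687 -0.2803  0.0216]
console 3744 [521.2 283.8] [170.4 141.9] 4.72 z 0.0504 [0.5204 0.2807 0.0503]
red 361 [560.4 320.6] [44.1 44.2] 88.29 z 0.0652 [0.5598 0.319  0.0662]
white 360 [565.2 253. ] [42.5 44.7] 0.71 z 0.065 [0.5651 0.2519 0.0663]
blue 373 [476.8 314.2] [44.9 44.3] 86.39 z 0.0644 [0.4765 0.3127 0.0661]
green 370 [482.5 246.2] [43.7 43.2] 1.18 z 0.0647 [0.4821 0.2453 0.0664]
bridge 564 [584.6  18.6] [81.2 37.1] 17.83 z 0.0541 [nan nan nan]
bridge 489 [586.  -58.1] [78.5 39.5] 1.28 z 0.0551 [nan nan nan]
bridge 583 [491.3  20.2] [81.4 40.2] 12.16 z 0.054 [nan nan nan]
bridge 522 [491.8 -58.2] [79.5 41.7] 0.24 z 0.055 [nan nan nan]
knob 190 [671.4 -69.3] [30.8 29.2] 51.17 z 0.1477 [ 0.6695 -0.0683  0.1455]
glue 261 [751.3 155.3] [36.1 36.1] 1.4 z 0.0575 [0.7477 0.1529 0.0627]
oil 447 [ 741.1 -197.1] [46.  46.4] 88.8 z 0.0596 [ 0.7392 -0.1957  0.056 ]
```

View pics/crop.png

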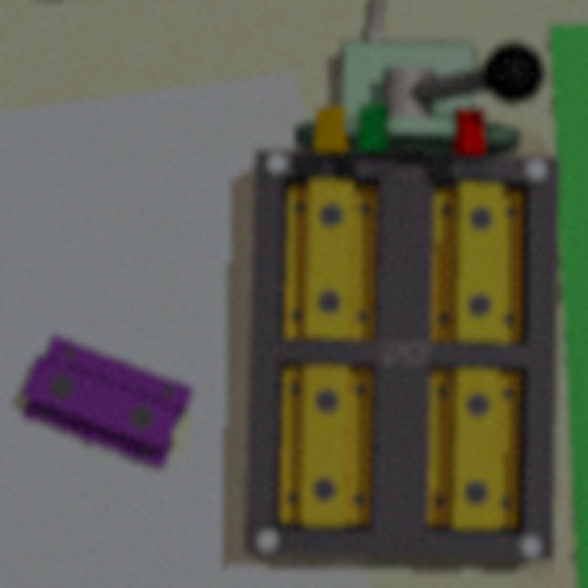

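Four bridges are present. The die is at about (0.5385, -0.0225) with yaw near 0, and the knob is at about (0.670, -0.070, 0.138). I'm heading for the knob at a safe height, turning the pinch axis to x.

{"op": "arm_command", "data": {
  "moves": [
    [[0.36,-0.47,0],[0,0,-0.14],85],
    [[0.725,-0.94,0],[0,0,-0.28],85],
    [[0.725,-0.94,0],[0,0,-0.28],85],
    [[0.725,-0.94,0],[0,0,-0.28],85]
  ]
}}

```text
clock: 0.6
tool_pos: [0.2366, 0.4937, 0.2484]
tool_rot: [-0.0, 0.229, 0.973, 0.0]
ft_force: [-0.5, 0.2, 0.6]
opening: 0.0856
gripper_force: 0.0
```

{"op": "arm_command", "data": {
  "moves": [
    [[0.36,-0.47,0],[0,0,-0.14],85],
    [[0.725,-0.94,0],[0,0,-0.28],85],
    [[0.725,-0.94,0],[0,0,-0.28],85]
  ]
}}

```text
clock: 0.98
tool_pos: [0.3244, 0.3801, 0.2484]
tool_rot: [0.0, 0.335, 0.942, -0.0]
ft_force: [-1.1, 1.2, 0.7]
opening: 0.0848
gripper_force: 0.0
```

{"op": "arm_command", "data": {
  "moves": [
    [[0.36,-0.47,0],[0,0,-0.14],85],
    [[0.725,-0.94,0],[0,0,-0.28],85],
    [[0.725,-0.94,0],[0,0,-0.28],85]
  ]
}}

```text
clock: 1.35
tool_pos: [0.4115, 0.2674, 0.2484]
tool_rot: [0.0, 0.436, 0.9, 0.0]
ft_force: [-0.1, 1.2, -0.0]
opening: 0.085
gripper_force: 0.0
```

{"op": "arm_command", "data": {
  "moves": [
    [[0.36,-0.47,0],[0,0,-0.14],85],
    [[0.72,-0.937,0],[0,0,-0.284],85],
    [[0.72,-0.937,0],[0,0,-0.284],85]
  ]
}}

```text
clock: 1.72
tool_pos: [0.498, 0.1551, 0.2483]
tool_rot: [0.0, 0.533, 0.846, -0.0]
ft_force: [-0.1, 1.1, -0.5]
opening: 0.0851
gripper_force: 0.0
```

{"op": "arm_command", "data": {
  "moves": [
    [[0.36,-0.47,0],[0,0,-0.14],85],
    [[0.72,-0.937,0],[0,0,-0.284],85],
    [[0.72,-0.937,0],[0,0,-0.284],85]
  ]
}}

```text
clock: 2.1
tool_pos: [0.5846, 0.0427, 0.2478]
tool_rot: [0.001, 0.624, 0.781, -0.001]
ft_force: [-0.2, 0.6, 0.3]
opening: 0.085
gripper_force: 0.0
```

{"op": "arm_command", "data": {
  "moves": [
    [[0.36,-0.47,0],[0,0,-0.14],85],
    [[0.72,-0.937,0],[0,0,-0.284],85],
    [[0.72,-0.937,0],[0,0,-0.284],85],
    [[0.72,-0.937,0],[0,0,-0.284],85],
    [[0.72,-0.937,0],[0,0,-0.284],85]
  ]
}}

```text
clock: 2.72
tool_pos: [0.6692, -0.0655, 0.2481]
tool_rot: [-0.001, 0.705, 0.709, 0.0]
ft_force: [0.3, 0.3, 1.0]
opening: 0.0851
gripper_force: 0.0
```

Run:
```python
from h import *
st(); c=shot("wrist"); np.savez("w1.npz",**c); cv2.imwrite("pics/w1.png",c["im"])
P=cloud(c); z=P[...,2]
m=(abs(P[...,0]-.67)<.03)&(abs(P[...,1]+.07)<.04)&(z>.12)&(z<.17)
p=P[m]; print(len(p)); 
# sphere fit
if len(p)>20:
    A=np.c_[2*p,np.ones(len(p))]; s=np.linalg.lstsq(A,(p**2).sum(1),rcond=None)[0]; print(s[:3],np.sqrt(s[3]+s[:3]@s[:3]), p.max(0),p.min(0))
```

```text
{'clock': 2.725, 'tool_pos': [0.6692, -0.0655, 0.2481], 'tool_rot': [-0.0007, 0.7051, 0.7091, 0.0005], 'q': [-0.3957, 0.4874, 0.6201, 1.3485, -0.2817, 1.3935, 0.224], 'ft_force': [0.2918, 0.3387, 0.9887], 'opening': 0.0851, 'gripper_force': 0.0}
1357
[ 0.67206809 -0.06953626  0.13516987] 0.017462720834972682 [ 0.68667632 -0.05239821  0.15502141] [ 0.65772695 -0.08320394  0.12000956]
```

View pics/w1.png

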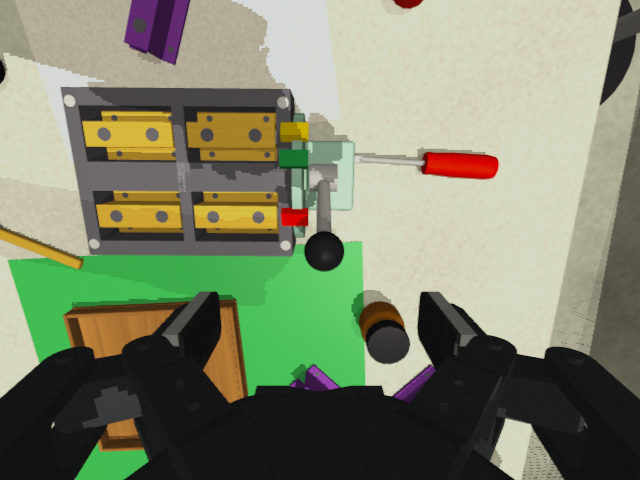

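The wrist view confirms the ball knob at (325,250) next to the red mark at (295,217). The sphere fit puts it at (0.671, -0.0695, 0.137). I'm descending to straddle and pinch it.

{"op": "arm_command", "data": {
  "moves": [
    [[0.01,0,-0.4],[0,0,0],85],
    [[0.01,0,-0.8],[0,0,0],85],
    [[0.01,0,-0.93],[0,0,0],85],
    [[0.01,0,-0.93],[0,0,0],85],
    [[0.01,0,-0.93],[0,0,0],85]
  ]
}}

```text
clock: 3.4
tool_pos: [0.6715, -0.0686, 0.1391]
tool_rot: [0.001, 0.707, 0.708, 0.001]
ft_force: [-0.0, 0.6, -0.2]
opening: 0.0847
gripper_force: 0.0
```

{"op": "arm_command", "data": {
  "moves": [
    [[0,0,0],[0,0,0],20],
    [[0,0,0],[0,0,0],20],
    [[0,0,0],[0,0,0],20],
    [[0,0,0],[0,0,0],20],
    [[0,0,0],[0,0,0],20],
    [[0,0,0],[0,0,0],20],
    [[0,0,0],[0,0,0],20],
    [[0,0,0],[0,0,0],20]
  ],
  "squeeze": 40
}}

```text
clock: 4.4
tool_pos: [0.6725, -0.0687, 0.1378]
tool_rot: [0.002, 0.707, 0.708, 0.002]
ft_force: [9.1, -0.3, 0.5]
opening: 0.0278
gripper_force: 39.7
```

{"op": "arm_command", "data": {
  "moves": [
    [[0,0.075,0.037],[0,0,0],20],
    [[0,0.153,0.064],[0,0,0],20],
    [[0,0.234,0.085],[0,0,0],20],
    [[0,0.317,0.0975],[0,0,0],20],
    [[0,0.4,0.102],[0,0,0],20],
    [[0,0.483,0.0975],[0,0,0],20],
    [[0,0.566,0.085],[0,0,0],20],
    [[0,0.646,0.064],[0,0,0],20],
    [[0,0.646,0.064],[0,0,0],20],
    [[0,0.646,0.064],[0,0,0],20],
    [[0,0.646,0.064],[0,0,0],20]
  ],
  "squeeze": 40
}}

```text
clock: 5.78
tool_pos: [0.6703, 0.0082, 0.1444]
tool_rot: [0.0, 0.707, 0.707, -0.0]
ft_force: [0.8, 0.4, 0.1]
opening: 0.0201
gripper_force: 0.0
```

Run:
```python
from h import *
st(); c=shot("top"); np.savez("top1.npz",**c); P=cloud(c); im=c["im"]
z=P[...,2]
c2=shot("side"); cv2.imwrite("pics/b.png",np.hstack([cv2.resize(im[180:340,270:380],None,fx=3.4,fy=3.4),cv2.resize(c2["im"][190:330,250:400],None,fx=2.8,fy=3.886)[:544]]))
```

```text
{'clock': 5.775, 'tool_pos': [0.6703, 0.0082, 0.1444], 'tool_rot': [0.0001, 0.707, 0.7073, -0.0001], 'q': [-0.4901, 0.5516, 0.5777, 1.4803, -0.3115, 1.2024, 0.1326], 'ft_force': [0.8379, 0.3751, 0.1431], 'opening': 0.0201, 'gripper_force': 0.0}
```

View pics/b.png

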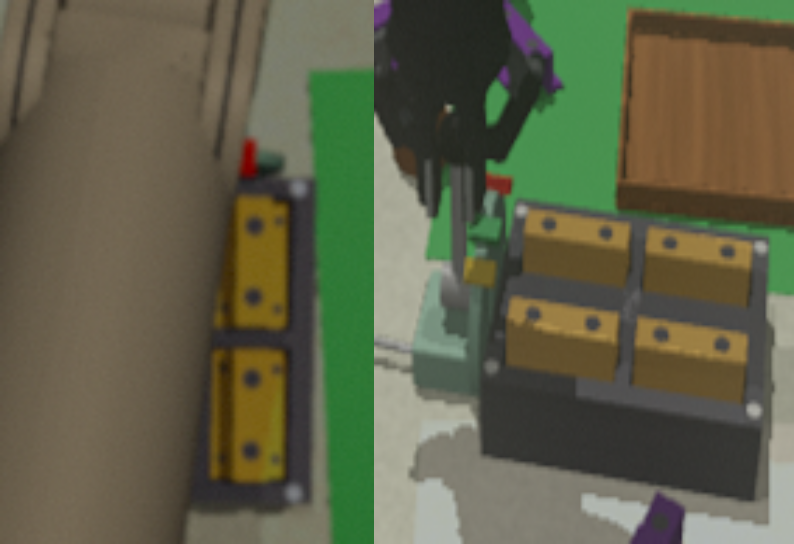

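The bridges are raised, but the grip slipped off the ball (opening is at the 20 mm setpoint, force 0). I'll measure hat heights to get the lever angle.

Run:
```python
from h import *
for n,c in (("top",dict(np.load("top1.npz"))),("side",shot("side"))):
    P=cloud(c); z=P[...,2]
    for x,y in ((.5855,15.5e-3),(.5855,-60.5e-3),(.4915,15.5e-3),(.4915,-60.5e-3)):
        m=(abs(P[...,0]-x)<.03)&(abs(P[...,1]-y)<.008)&(z>.06)&(z<.1)
        print(n,m.sum(),np.median(z[m]).round(4) if m.any() else None)
    m=(abs(P[...,0]-.5385)<.09)&(abs(P[...,1]+.0225)<.01)&(z>.04)&(z<.07); print("die",m.sum(),np.median(z[m]).round(4) if m.any() else 0)
P=cloud(c);z=P[...,2]
m=(abs(P[...,0]-.6705)<.02)&(z>.085)&(z<.113)&(abs(P[...,1])<.06)
p=P[m];print(len(p)); 
for a in np.arange(.085,.113,.004):
    q=p[abs(p[:,2]-a)<.002]; print(a.round(3),q[:,:2].mean(0).round(4) if len(q) else None)
```

```text
top 0 None
top 225 0.073
top 0 None
top 231 0.0729
die 42 0.0566
side 156 0.0728
side 131 0.0727
side 160 0.0727
side 133 0.0728
die 490 0.0562
171
0.085 [0.664  0.0007]
0.089 [ 0.6654 -0.0041]
0.093 [ 0.6659 -0.0014]
0.097 [0.6636 0.0033]
0.101 [0.6576 0.0082]
0.105 [ 0.6585 -0.021 ]
0.109 [ 0.6589 -0.0184]
```

The lift is 16.7 mm, so the lever is at about 0.477 and the knob at about (0.672, -0.025, 0.150). The pinch was above the ball's centre, so I'll regrasp about 6 mm lower.

{"op": "arm_command", "data": {
  "moves": [
    [[0,0,0.4],[0,0,0],85],
    [[0,0,0.5],[0,0,0],85],
    [[0,-0.15,0.5],[0,0,0],85],
    [[0.01,-0.275,0.5],[0,0,0],85],
    [[0.01,-0.275,0.5],[0,0,0],85],
    [[0.01,-0.275,0.3],[0,0,0],85],
    [[0.01,-0.275,0],[0,0,0],85],
    [[0.01,-0.275,-0.012],[0,0,0],85],
    [[0.01,-0.275,-0.012],[0,0,0],85],
    [[0.01,-0.275,-0.012],[0,0,0],85]
  ]
}}

```text
clock: 7.18
tool_pos: [0.6724, -0.0243, 0.1446]
tool_rot: [0.001, 0.707, 0.707, 0.001]
ft_force: [-0.1, -1.0, -0.1]
opening: 0.0852
gripper_force: 0.0
```

{"op": "arm_command", "data": {
  "moves": [
    [[0,0,0],[0,0,0],20],
    [[0,0,0],[0,0,0],20],
    [[0,0,0],[0,0,0],20],
    [[0,0,0],[0,0,0],20],
    [[0,0,0],[0,0,0],20],
    [[0,0,0],[0,0,0],20],
    [[0,0,0],[0,0,0],20],
    [[0,0,0],[0,0,0],20]
  ],
  "squeeze": 60
}}

```text
clock: 8.18
tool_pos: [0.6728, -0.0242, 0.1437]
tool_rot: [0.001, 0.707, 0.708, 0.001]
ft_force: [5.7, -0.4, 1.1]
opening: 0.0275
gripper_force: 58.9
```

{"op": "arm_command", "data": {
  "moves": [
    [[0,0.034,0],[0,0,0],20],
    [[0,0.068,-0.002],[0,0,0],20],
    [[0,0.102,-0.005],[0,0,0],20],
    [[0,0.136,-0.008],[0,0,0],20],
    [[0,0.17,-0.014],[0,0,0],20],
    [[0,0.204,-0.02],[0,0,0],20],
    [[0,0.235,-0.028],[0,0,0],20],
    [[0,0.266,-0.037],[0,0,0],20],
    [[0,0.266,-0.037],[0,0,0],20],
    [[0,0.266,-0.037],[0,0,0],20]
  ]
}}

```text
clock: 9.43
tool_pos: [0.673, 0.0057, 0.1403]
tool_rot: [0.002, 0.707, 0.707, 0.001]
ft_force: [1.9, -3.9, 7.6]
opening: 0.0272
gripper_force: 59.7
```

```bash
cat > lift.py <<'E'
from h import *
st()
c=shot("side"); P=cloud(c); z=P[...,2]
m=(abs(P[...,0]-.5385)<.09)&(abs(P[...,1]+.0225)<.01)&(z>.04)&(z<.064); d=np.median(z[m]); print("die",d)
for x in (.5855,.4915):
  for y in (.0155,-.0605):
    m=(abs(P[...,0]-x)<.03)&(abs(P[...,1]-y)<.008)&(z>.053)&(z<.1)
    if m.sum()>20: h=np.median(z[m]); print(m.sum(),h.round(4),"angle",((h-d)/.035).round(3))
E
python3 lift.py
```

```text
{'clock': 9.425, 'tool_pos': [0.673, 0.0057, 0.1403], 'tool_rot': [0.0021, 0.7075, 0.7068, 0.0008], 'q': [-0.4868, 0.5587, 0.5787, 1.4803, -0.3153, 1.1925, 0.1367], 'ft_force': [1.9486, -3.9186, 7.6249], 'opening': 0.0272, 'gripper_force': 59.7238}
die 0.05634669630754485
167 0.081 angle 0.705
136 0.081 angle 0.703
168 0.081 angle 0.704
139 0.0809 angle 0.702
```

{"op": "arm_command", "data": {
  "moves": [
    [[0,0.03,-0.006],[0,0,0],20],
    [[0,0.06,-0.012],[0,0,0],20],
    [[0,0.085,-0.02],[0,0,0],20],
    [[0,0.085,-0.02],[0,0,0],20],
    [[0,0.085,-0.02],[0,0,0],20]
  ]
}}

```text
clock: 10.1
tool_pos: [0.6714, 0.0176, 0.1359]
tool_rot: [-0.0, 0.707, 0.707, -0.0]
ft_force: [-0.5, -0.1, -0.6]
opening: 0.0197
gripper_force: 0.0
```

```bash
python3 lift.py
```

```text
{'clock': 10.1, 'tool_pos': [0.6714, 0.0176, 0.1359], 'tool_rot': [-0.0001, 0.7068, 0.7074, -0.0003], 'q': [-0.5007, 0.5622, 0.5738, 1.4839, -0.3167, 1.1895, 0.1222], 'ft_force': [-0.4765, -0.0925, -0.5826], 'opening': 0.0197, 'gripper_force': 0.0}
die 0.05628231001235029
158 0.0792 angle 0.654
138 0.0788 angle 0.643
162 0.0789 angle 0.646
137 0.079 angle 0.65
```

The pinch slides off, so I'll push the ball from its -y side with closed fingers instead.

{"op": "arm_command", "data": {
  "moves": [
    [[0,0,0.4],[0,0,0],0],
    [[0,0,0.5],[0,0,0],0],
    [[0,-0.3,0.5],[0,0,0],0],
    [[0,-0.605,0.5],[0,0,0],0],
    [[0,-0.605,0.5],[0,0,0],0],
    [[0,-0.605,0.3],[0,0,0],0],
    [[0,-0.605,0.034],[0,0,0],0],
    [[0,-0.605,0.034],[0,0,0],0],
    [[0,-0.52,0.034],[0,0,0],0],
    [[0,-0.46,0.034],[0,0,0],0],
    [[0,-0.4,0.034],[0,0,0],0],
    [[0,-0.36,0.034],[0,0,0],0]
  ]
}}

```text
clock: 11.65
tool_pos: [0.6722, -0.0265, 0.1413]
tool_rot: [0.001, 0.707, 0.707, 0.0]
ft_force: [2.7, -6.7, 1.3]
opening: -0.0001
gripper_force: 3.0
```

{"op": "arm_command", "data": {
  "moves": [
    [[0,0,0],[0,0,0],0],
    [[0,0,0],[0,0,0],0]
  ]
}}

```text
clock: 11.9
tool_pos: [0.6721, -0.0258, 0.141]
tool_rot: [0.001, 0.707, 0.707, 0.0]
ft_force: [1.3, -4.0, 1.8]
opening: 0.0003
gripper_force: 1.9
```

```bash
python3 lift.py
```

```text
{'clock': 11.9, 'tool_pos': [0.6721, -0.0258, 0.141], 'tool_rot': [0.0007, 0.7069, 0.7073, 0.0003], 'q': [-0.4442, 0.5606, 0.5865, 1.4788, -0.321, 1.1975, 0.1892], 'ft_force': [1.2539, -3.9826, 1.7916], 'opening': 0.0003, 'gripper_force': 1.9153}
die 0.05637664029325584
158 0.0814 angle 0.716
138 0.0814 angle 0.715
156 0.0815 angle 0.717
138 0.0815 angle 0.717
```

{"op": "arm_command", "data": {
  "moves": [
    [[0,0.035,0],[0,0,0],0],
    [[0,0.068,0],[0,0,0],0],
    [[0,0.068,0],[0,0,0],0],
    [[0,0.068,0],[0,0,0],0]
  ]
}}

```text
clock: 12.45
tool_pos: [0.6718, -0.0176, 0.1401]
tool_rot: [0.0, 0.707, 0.707, -0.0]
ft_force: [2.7, -3.9, -1.0]
opening: 0.0005
gripper_force: 2.1
```

```bash
python3 lift.py
```

```text
{'clock': 12.45, 'tool_pos': [0.6718, -0.0176, 0.1401], 'tool_rot': [0.0004, 0.7069, 0.7073, -0.0001], 'q': [-0.4555, 0.5606, 0.5846, 1.4802, -0.32, 1.1966, 0.1765], 'ft_force': [2.6579, -3.8977, -1.0019], 'opening': 0.0005, 'gripper_force': 2.0964}
die 0.056254553646399974
155 0.0842 angle 0.798
139 0.0843 angle 0.8
161 0.0845 angle 0.808
142 0.0846 angle 0.811
```

The lever is at 0.80. I'm backing off, rising, and turning 90° over the die.

{"op": "arm_command", "data": {
  "moves": [
    [[0,-0.1,0],[0,0,0],0],
    [[0,-0.1,0.45],[0,0,0],20],
    [[0,-0.1,0.8],[0,0,0.1],50],
    [[-0.2,0,0.8],[0,0,0.33],65],
    [[-0.35,0,0.8],[0,0,0.56],65],
    [[-0.5,0,0.8],[0,0,0.78],65],
    [[-0.6,0,0.8],[0,0,1.0],65],
    [[-0.6,0,0.8],[0,0,1.0],65]
  ]
}}

```text
clock: 13.5
tool_pos: [0.599, -0.0172, 0.2364]
tool_rot: [-0.0, 0.383, 0.924, 0.001]
ft_force: [1.6, -1.0, -0.2]
opening: 0.0648
gripper_force: 0.0
```

{"op": "arm_command", "data": {
  "moves": [
    [[-0.15,0,0],[0,0,0.23],65],
    [[-0.3,0,0],[0,0,0.46],65],
    [[-0.5,0,0],[0,0,0.69],65],
    [[-0.5,0,0],[0,0,0.92],65],
    [[-0.5,0,0],[0,0,1.0],65],
    [[-0.5,0,0],[0,0,1.0],65],
    [[-0.5,0,0],[0,0,1.0],65]
  ]
}}

```text
clock: 14.38
tool_pos: [0.5398, -0.0172, 0.2361]
tool_rot: [-0.0, 0.001, 1.0, 0.0]
ft_force: [-0.4, 0.5, -0.2]
opening: 0.0648
gripper_force: 0.0
```

```bash
cat > hats.py <<'E'
from h import *
st()
for n in ("side","wrist"):
  c=shot(n); P=cloud(c); z=P[...,2]; np.savez(n+"_h.npz",**c); cv2.imwrite("pics/"+n+"_h.png",c["im"])
  for x in (.5855,.4915):
   for y in (.0155,-.0605):
    m=(abs(P[...,0]-x)<.045)&(abs(P[...,1]-y)<.02)&(z>.0785)&(z<.095)
    if m.sum()>40:
      p=P[m]; r=cv2.minAreaRect((p[:,:2]*1000).astype(np.float32)); print(n,m.sum(),np.round(r[0],1),np.round(r[1],1),round(r[2],2),np.median(p[:,2]).round(4))
E
python3 hats.py
```

```text
{'clock': 14.375, 'tool_pos': [0.5398, -0.0172, 0.2361], 'tool_rot': [-0.0002, 0.0012, 1.0, 0.0], 'q': [-0.4168, 0.1503, 0.4046, 1.7247, -0.0616, 1.2795, 1.5698], 'ft_force': [-0.3794, 0.4607, -0.2028], 'opening': 0.0648, 'gripper_force': 0.0}
side 368 [589.6  16.8] [25.5 80. ] 89.71 0.0839
side 317 [589.5 -59.2] [27.5 80. ] 88.36 0.084
side 383 [495.6  16.3] [26.7 79.8] 89.46 0.0839
side 324 [495.8 -60.3] [79.2 27.1] 1.31 0.0841
wrist 2113 [587.5  16.7] [22.2 80.5] 89.87 0.0849
wrist 2128 [587.4 -59.3] [22.3 80.1] 89.87 0.0849
wrist 2659 [493.8  16.9] [22.3 79.1] 89.82 0.0849
wrist 2692 [493.6 -59.1] [22.5 79.5] 89.83 0.0849
```

View pics/wrist_h.png

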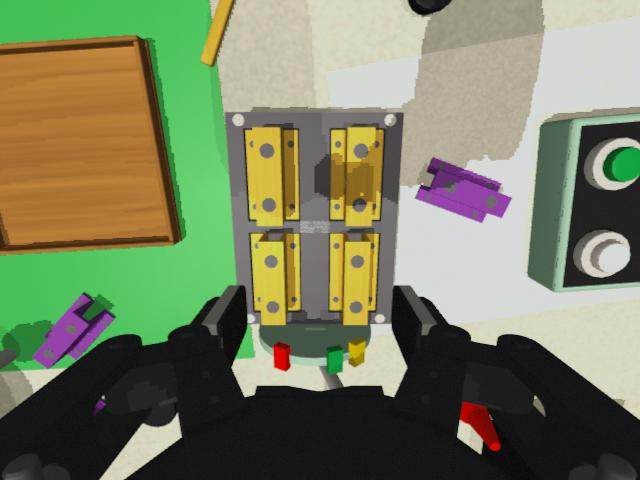

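The wrist view shows the four raised hats at (266,172), (361,172), (268,277) and (358,277). I have their world centres. I'll start with the near-right bridge at (0.4937, -0.0592).

{"op": "arm_command", "data": {
  "moves": [
    [[-0.384,-0.35,-0.3],[0,0,0],60],
    [[-0.384,-0.35,-0.7],[0,0,0],60],
    [[-0.384,-0.35,-1.0],[0,0,0],60],
    [[-0.384,-0.35,-1.0],[0,0,0],60]
  ]
}}

```text
clock: 14.98
tool_pos: [0.4919, -0.0592, 0.1144]
tool_rot: [-0.002, 0.0, 1.0, -0.0]
ft_force: [-0.6, -0.3, 1.0]
opening: 0.06
gripper_force: 0.0
```

{"op": "arm_command", "data": {
  "moves": [
    [[0,0,-0.2],[0,0,0],60],
    [[0,0,-0.334],[0,0,0],60],
    [[0,0,-0.334],[0,0,0],60],
    [[0,0,-0.334],[0,0,0],15],
    [[0,0,-0.334],[0,0,0],15],
    [[0,0,-0.334],[0,0,0],15],
    [[0,0,-0.334],[0,0,0],15],
    [[0,0,-0.334],[0,0,0],15],
    [[0,0,-0.334],[0,0,0],15]
  ],
  "squeeze": 60
}}

```text
clock: 16.1
tool_pos: [0.4941, -0.0591, 0.0769]
tool_rot: [0.001, -0.001, 1.0, 0.0]
ft_force: [-2.3, -0.4, 6.5]
opening: 0.021
gripper_force: 60.3
```

```bash
cat > tray.py <<'E'
from h import *
st()
for n in ("top","side"):
  c=shot(n); P=cloud(c); z=P[...,2]; hsv=cv2.cvtColor(c["im"],cv2.COLOR_BGR2HSV)
  m=(P[...,0]>.3)&(P[...,0]<.66)&(P[...,1]<-.13)&(P[...,1]>-.45)&(z>.014)&(z<.027)&(hsv[...,0]<22)&(hsv[...,1]>90)
  m=cv2.morphologyEx(m.astype(np.uint8),cv2.MORPH_OPEN,np.ones((2,2)))>0
  p=(P[m][:,:2]*1000).astype(np.float32); r=cv2.minAreaRect(p); print(n,len(p),np.round(r[0],1),np.round(r[1],1),round(r[2],2))
E
python3 tray.py
```

```text
{'clock': 16.1, 'tool_pos': [0.4941, -0.0591, 0.0769], 'tool_rot': [0.0006, -0.0005, 1.0, 0.0002], 'q': [-0.3506, 0.2363, 0.4199, 2.0001, -0.1201, 0.9273, 1.7029], 'ft_force': [-2.3207, -0.3616, 6.4778], 'opening': 0.021, 'gripper_force': 60.3186}
top 629 [ 470.7 -281.2] [196.6 205.2] 3.49
side 410 [ 467.1 -216.3] [201.4 355.1] 3.2
```

{"op": "arm_command", "data": {
  "moves": [
    [[0,0,0.2],[0,0,0],15],
    [[0,0,0.6],[0,0,0],15],
    [[-0.1,-0.3,0.6],[0,0,0.07],15],
    [[-0.2,-0.65,0.6],[0,0,0.07],15],
    [[-0.3,-1.0,0.6],[0,0,0.07],15],
    [[-0.3,-1.0,0.6],[0,0,0.07],15]
  ]
}}

```text
clock: 16.95
tool_pos: [0.4562, -0.1824, 0.1483]
tool_rot: [-0.0, -0.025, 1.0, -0.0]
ft_force: [-0.3, 0.3, -1.0]
opening: 0.0209
gripper_force: 59.5
```

{"op": "arm_command", "data": {
  "moves": [
    [[-0.1,-0.35,0],[0,0,0],15],
    [[-0.25,-0.7,0],[0,0,0],15],
    [[-0.25,-1.0,0],[0,0,0],15],
    [[-0.25,-1.0,0],[0,0,0],15]
  ]
}}

```text
clock: 17.45
tool_pos: [0.4271, -0.3011, 0.1482]
tool_rot: [-0.0, -0.026, 1.0, -0.0]
ft_force: [-0.2, -0.1, -1.1]
opening: 0.0213
gripper_force: 59.5
```

```bash
python3 tray.py
python3 - <<'E'
from h import *
c=shot("side"); cv2.imwrite("pics/s3.png",c["im"])
E
```

```text
{'clock': 17.45, 'tool_pos': [0.4271, -0.3011, 0.1482], 'tool_rot': [-0.0001, -0.0264, 0.9997, -0.0005], 'q': [-0.0387, 0.2086, 0.6337, 1.8844, -0.1375, 1.0919, 2.272], 'ft_force': [-0.2062, -0.1426, -1.0949], 'opening': 0.0213, 'gripper_force': 59.5478}
top 515 [ 471.  -278.5] [195.8 199.8] 3.56
side 533 [ 470.5 -284.6] [200.  223.4] 3.23
```

View pics/s3.png

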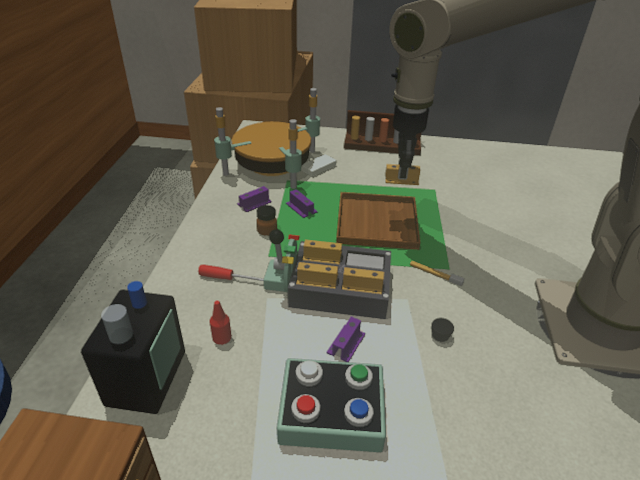

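The bridge is held over the tray, which hasn't moved. I'm lowering it in.

{"op": "arm_command", "data": {
  "moves": [
    [[0,-0.2,-0.1],[0,0,0],15],
    [[0,-0.208,-0.45],[0,0,0],15],
    [[0,-0.208,-0.75],[0,0,0],15],
    [[0,-0.208,-0.9],[0,0,0],15],
    [[0,-0.208,-0.955],[0,0,0],15],
    [[0,-0.208,-0.955],[0,0,0],15],
    [[0,-0.208,-0.955],[0,0,0],15]
  ]
}}

```text
clock: 18.48
tool_pos: [0.4283, -0.3244, 0.0347]
tool_rot: [0.001, -0.028, 1.0, -0.0]
ft_force: [0.2, 0.4, -0.6]
opening: 0.0213
gripper_force: 59.5
```

{"op": "arm_command", "data": {
  "moves": [
    [[0,0,-0.02],[0,0,0],15],
    [[0,0,-0.02],[0,0,0],15],
    [[0,0,-0.02],[0,0,0],45],
    [[0,0,-0.02],[0,0,0],45],
    [[0,0,-0.02],[0,0,0],45],
    [[0,0,0.2],[0,0,0],45],
    [[0,0,0.6],[0,0,0],45],
    [[0,0,1.0],[0,0,0],45],
    [[0,0,1.0],[0,0,0],60]
  ]
}}

```text
clock: 19.6
tool_pos: [0.4292, -0.3254, 0.157]
tool_rot: [0.003, -0.028, 1.0, -0.001]
ft_force: [0.2, 0.1, -0.4]
opening: 0.0596
gripper_force: 0.0
```

{"op": "arm_command", "data": {
  "moves": [
    [[0.2,0.35,0],[0,0,0],60],
    [[0.4,0.7,0],[0,0,-0.07],60],
    [[0.6,1.0,0],[0,0,-0.07],60],
    [[0.6,1.0,0],[0,0,-0.07],60]
  ]
}}

```text
clock: 20.1
tool_pos: [0.501, -0.2002, 0.1523]
tool_rot: [-0.001, -0.004, 1.0, 0.001]
ft_force: [-0.8, -0.5, -0.0]
opening: 0.06
gripper_force: 0.0
```

{"op": "arm_command", "data": {
  "moves": [
    [[0.2,0.35,0],[0,0,0],60],
    [[0.4,0.7,0],[0,0,0],60],
    [[0.6,1.0,0],[0,0,0],60],
    [[0.6,1.0,0],[0,0,0],60],
    [[0.6,1.0,0],[0,0,0],60]
  ]
}}

```text
clock: 20.72
tool_pos: [0.5707, -0.0856, 0.1528]
tool_rot: [-0.001, 0.0, 1.0, -0.0]
ft_force: [-0.3, -0.9, 0.4]
opening: 0.0603
gripper_force: 0.0
```

```bash
python3 tray.py; python3 hats.py | tail -n +2
python3 - <<'E'
from h import *
c=shot("top");P=cloud(c);z=P[...,2]
m=(P[...,0]>.36)&(P[...,0]<.6)&(P[...,1]<-.17)&(P[...,1]>-.39)&(z>.030)&(z<.06)
p=P[m]; r=cv2.minAreaRect((p[:,:2]*1000).astype(np.float32)); print("placed",m.sum(),r,np.median(p[:,2]))
E
```

```text
{'clock': 20.725, 'tool_pos': [0.5707, -0.0856, 0.1528], 'tool_rot': [-0.0007, 0.0001, 1.0, -0.0004], 'q': [-0.3531, 0.3207, 0.5074, 1.7335, -0.169, 1.1323, 1.7755], 'ft_force': [-0.3284, -0.9039, 0.3766], 'opening': 0.0603, 'gripper_force': 0.0}
top 369 [ 471.3 -292.1] [195.8 188.4] 3.25
side 667 [ 469.4 -285.6] [222.8 197.9] 92.98
side 360 [589.6  16.2] [26.8 79.8] 89.92 0.0837
side 316 [589.4 -60.6] [28.7 80.1] 89.83 0.0838
side 375 [495.6  15.7] [79.8 27.2] 0.12 0.0836
wrist 4398 [586.8  16.6] [23.4 78.9] 89.47 0.0846
wrist 4232 [587.6 -59.1] [22.3 81. ] 89.86 0.0847
wrist 6651 [493.4  16.9] [23.5 80.4] 89.89 0.0845
placed 433 ((425.90283203125, -324.9707336425781), (80.14800262451172, 24.282867431640625), 3.1229207515716553) 0.038942872134733575
```

The first bridge sits flat at (0.426, -0.325). Next is the far-right one.

{"op": "arm_command", "data": {
  "moves": [
    [[0.14,0.22,0],[0,0,0],60],
    [[0.14,0.22,-0.35],[0,0,0],60],
    [[0.14,0.22,-0.6],[0,0,0],60],
    [[0.14,0.22,-0.636],[0,0,0],60],
    [[0.14,0.22,-0.636],[0,0,0],60],
    [[0.14,0.22,-0.636],[0,0,0],15],
    [[0.14,0.22,-0.636],[0,0,0],15],
    [[0.14,0.22,-0.636],[0,0,0],15],
    [[0.14,0.22,-0.636],[0,0,0],15],
    [[0.14,0.22,-0.636],[0,0,0],15],
    [[0.14,0.22,-0.636],[0,0,0],15]
  ]
}}

```text
clock: 22.35
tool_pos: [0.589, -0.0582, 0.0783]
tool_rot: [0.001, -0.0, 1.0, -0.0]
ft_force: [-2.3, -1.4, 6.8]
opening: 0.021
gripper_force: 59.6
```

{"op": "arm_command", "data": {
  "moves": [
    [[0,0,0.2],[0,0,0],15],
    [[0,0,0.6],[0,0,0],15],
    [[-0.1,-0.3,0.6],[0,0,0.07],15],
    [[-0.2,-0.65,0.6],[0,0,0.07],15],
    [[-0.3,-1.0,0.6],[0,0,0.07],15],
    [[-0.3,-1.0,0.6],[0,0,0.07],15]
  ]
}}

```text
clock: 23.1
tool_pos: [0.5507, -0.1819, 0.1495]
tool_rot: [-0.0, -0.025, 1.0, -0.001]
ft_force: [-0.2, 0.3, -1.6]
opening: 0.021
gripper_force: 59.6
```

{"op": "arm_command", "data": {
  "moves": [
    [[-0.1,-0.35,0],[0,0,0],15],
    [[-0.25,-0.7,0],[0,0,0],15],
    [[-0.25,-1.0,0],[0,0,0],15],
    [[-0.25,-1.0,0],[0,0,0],15]
  ]
}}

```text
clock: 23.6
tool_pos: [0.5215, -0.3001, 0.1493]
tool_rot: [-0.0, -0.026, 1.0, -0.001]
ft_force: [0.6, 0.1, -0.7]
opening: 0.0209
gripper_force: 59.6
```

```bash
python3 tray.py
```

```text
{'clock': 23.6, 'tool_pos': [0.5215, -0.3001, 0.1493], 'tool_rot': [-0.0001, -0.0262, 0.9997, -0.0005], 'q': [-0.0218, 0.392, 0.5857, 1.6752, -0.2329, 1.1447, 2.2489], 'ft_force': [0.6294, 0.0758, -0.6902], 'opening': 0.0209, 'gripper_force': 59.5544}
top 454 [nan nan] [0. 0.] 0.0
side 670 [ 471.3 -287.4] [202.  229.2] 3.58
```

{"op": "arm_command", "data": {
  "moves": [
    [[0,-0.165,-0.1],[0,0,0],15],
    [[0,-0.165,-0.45],[0,0,0],15],
    [[0,-0.165,-0.75],[0,0,0],15],
    [[0,-0.165,-0.9],[0,0,0],15],
    [[0,-0.165,-0.955],[0,0,0],15],
    [[0,-0.165,-0.965],[0,0,0],15],
    [[0,-0.165,-0.965],[0,0,0],15]
  ]
}}

```text
clock: 24.58
tool_pos: [0.5231, -0.3178, 0.0346]
tool_rot: [0.001, -0.028, 1.0, -0.0]
ft_force: [-0.7, 0.7, -1.1]
opening: 0.0207
gripper_force: 59.6
```

{"op": "arm_command", "data": {
  "moves": [
    [[0,0,-0.008],[0,0,0],45],
    [[0,0,-0.008],[0,0,0],45],
    [[0,0,-0.008],[0,0,0],45],
    [[0,0,0.2],[0,0,0],45],
    [[0,0,0.6],[0,0,0],45],
    [[0,0,1.0],[0,0,0],45],
    [[0,0,1.0],[0,0,0],60]
  ]
}}

```text
clock: 25.45
tool_pos: [0.5241, -0.3188, 0.1575]
tool_rot: [0.003, -0.028, 1.0, -0.001]
ft_force: [-0.6, -0.4, -0.3]
opening: 0.0596
gripper_force: 0.0
```

{"op": "arm_command", "data": {
  "moves": [
    [[0,0.35,0],[0,0,0],60],
    [[-0.05,0.7,0],[0,0,-0.07],60],
    [[-0.1,1.0,0],[0,0,-0.07],60],
    [[-0.1,1.0,0],[0,0,-0.07],60]
  ]
}}

```text
clock: 25.95
tool_pos: [0.5102, -0.1942, 0.1525]
tool_rot: [-0.001, -0.003, 1.0, 0.001]
ft_force: [1.2, 0.3, -0.2]
opening: 0.06
gripper_force: 0.0
```

{"op": "arm_command", "data": {
  "moves": [
    [[0,0.35,0],[0,0,0],60],
    [[-0.05,0.7,0],[0,0,0],60],
    [[-0.1,1.0,0],[0,0,0],60],
    [[-0.1,1.0,0],[0,0,0],60]
  ]
}}

```text
clock: 26.45
tool_pos: [0.4981, -0.0754, 0.1529]
tool_rot: [-0.0, -0.002, 1.0, 0.0]
ft_force: [-0.3, -1.0, 0.2]
opening: 0.0598
gripper_force: 0.0
```

{"op": "arm_command", "data": {
  "moves": [
    [[0,0.35,0],[0,0,0],60],
    [[-0.03,0.7,0],[0,0,0],60],
    [[-0.03,0.7,0],[0,0,0],60]
  ]
}}

```text
clock: 26.82
tool_pos: [0.4948, 0.0083, 0.153]
tool_rot: [-0.0, -0.002, 1.0, 0.0]
ft_force: [1.1, -0.8, -0.4]
opening: 0.06
gripper_force: 0.0
```

```bash
cat >> tray.py <<'E'
m=np.zeros((480,640),bool)
c=shot("top");P=cloud(c);z=P[...,2]
m=((P[...,0]>.33)&(P[...,0]<.64)&(P[...,1]<-.14)&(P[...,1]>-.42)&(z>.030)&(z<.06)).astype(np.uint8)
n,l,s,_=cv2.connectedComponentsWithStats(m)
for i in range(1,n):
  if s[i,4]>100:
    p=P[l==i]; r=cv2.minAreaRect((p[:,:2]*1000).astype(np.float32)); print("placed",len(p),np.round(r[0],1),np.round(r[1],1),round(r[2],2),np.median(p[:,2]).round(4))
E
python3 tray.py; python3 hats.py | tail -n +2
```

```text
{'clock': 26.825, 'tool_pos': [0.4948, 0.0083, 0.153], 'tool_rot': [-0.0003, -0.0022, 1.0, 0.0002], 'q': [-0.5185, 0.1232, 0.4402, 1.9383, -0.0595, 1.0931, 1.5215], 'ft_force': [1.0902, -0.7604, -0.415], 'opening': 0.06, 'gripper_force': 0.0}
top 699 [ 471.  -281.6] [197.2 204.1] 4.07
side 590 [ 464.2 -164. ] [201.5 460.7] 3.23
placed 419 [ 519.8 -318.2] [77.7 24. ] 2.64 0.0394
placed 437 [ 425.9 -324.8] [79.9 23.9] 2.8 0.0392
side 362 [589.4  16. ] [26.7 79.8] 89.19 0.0839
side 372 [495.5  16.1] [28.8 79.7] 89.11 0.0838
wrist 1740 [567.1  17. ] [22.  40.8] 89.98 0.0847
wrist 4397 [493.9  17.3] [22.  80.9] 89.57 0.0847
```

{"op": "arm_command", "data": {
  "moves": [
    [[-0.01,0.07,0],[0,0,0],60],
    [[-0.01,0.07,-0.35],[0,0,0],60],
    [[-0.01,0.07,-0.6],[0,0,0],60],
    [[-0.01,0.07,-0.637],[0,0,0],60],
    [[-0.01,0.07,-0.637],[0,0,0],60],
    [[-0.01,0.07,-0.637],[0,0,0],15],
    [[-0.01,0.07,-0.637],[0,0,0],15],
    [[-0.01,0.07,-0.637],[0,0,0],15],
    [[-0.01,0.07,-0.637],[0,0,0],15],
    [[-0.01,0.07,-0.637],[0,0,0],15],
    [[-0.01,0.07,-0.637],[0,0,0],15]
  ]
}}

```text
clock: 28.45
tool_pos: [0.4941, 0.0151, 0.0779]
tool_rot: [0.001, -0.001, 1.0, 0.0]
ft_force: [-2.1, -0.2, 7.1]
opening: 0.0208
gripper_force: 60.0
```

{"op": "arm_command", "data": {
  "moves": [
    [[0,0,0.2],[0,0,0],15],
    [[0,0,0.6],[0,0,0],15],
    [[-0.1,-0.3,0.65],[0,0,0.07],15],
    [[-0.2,-0.65,0.65],[0,0,0.07],15],
    [[-0.3,-1.0,0.65],[0,0,0.07],15],
    [[-0.3,-1.0,0.65],[0,0,0.07],15]
  ]
}}

```text
clock: 29.2
tool_pos: [0.4565, -0.1082, 0.1552]
tool_rot: [0.0, -0.025, 1.0, -0.0]
ft_force: [-0.1, 0.5, -1.1]
opening: 0.0208
gripper_force: 59.2
```

{"op": "arm_command", "data": {
  "moves": [
    [[-0.1,-0.35,0],[0,0,0],15],
    [[-0.3,-0.7,0],[0,0,0],15],
    [[-0.3,-1.0,0],[0,0,0],15],
    [[-0.3,-1.0,0],[0,0,0],15]
  ]
}}

```text
clock: 29.7
tool_pos: [0.4213, -0.2269, 0.1552]
tool_rot: [0.0, -0.026, 1.0, -0.0]
ft_force: [0.4, 0.5, -0.1]
opening: 0.0207
gripper_force: 59.3
```

```bash
python3 tray.py
```

```text
{'clock': 29.7, 'tool_pos': [0.4213, -0.2269, 0.1552], 'tool_rot': [0.0001, -0.0263, 0.9997, -0.0004], 'q': [-0.2392, 0.0821, 0.6727, 1.9846, -0.057, 1.0927, 2.0815], 'ft_force': [0.3917, 0.4501, -0.1026], 'opening': 0.0207, 'gripper_force': 59.2952}
top 532 [ 471.3 -282.3] [195.4 207. ] 3.44
side 703 [ 470.  -280.6] [200.5 215.7] 3.21
placed 426 [ 519.8 -318.1] [78.1 24.4] 3.39 0.0393
```

{"op": "arm_command", "data": {
  "moves": [
    [[0,-0.08,-0.1],[0,0,0],15],
    [[0,-0.08,-0.45],[0,0,0],15],
    [[0,-0.08,-0.75],[0,0,0],15],
    [[0,-0.08,-0.92],[0,0,0],15],
    [[0,-0.08,-1.0],[0,0,0],15],
    [[0,-0.08,-1.0],[0,0,0],15],
    [[0,-0.08,-1.0],[0,0,0],15]
  ]
}}

```text
clock: 30.72
tool_pos: [0.4222, -0.2346, 0.0358]
tool_rot: [0.001, -0.028, 1.0, -0.0]
ft_force: [0.1, 0.1, -0.6]
opening: 0.0211
gripper_force: 59.2
```

{"op": "arm_command", "data": {
  "moves": [
    [[0,0,-0.018],[0,0,0],15],
    [[0,0,-0.018],[0,0,0],45],
    [[0,0,-0.018],[0,0,0],45],
    [[0,0,-0.018],[0,0,0],45],
    [[0,0,0.2],[0,0,0],45],
    [[0,0,0.6],[0,0,0],45],
    [[0,0,1.0],[0,0,0],45],
    [[0,0,1.0],[0,0,0],60]
  ]
}}

```text
clock: 31.72
tool_pos: [0.4234, -0.2355, 0.1583]
tool_rot: [0.003, -0.028, 1.0, -0.0]
ft_force: [0.2, -0.4, -0.0]
opening: 0.0598
gripper_force: 0.0
```

{"op": "arm_command", "data": {
  "moves": [
    [[0.23,0.35,0],[0,0,0],60],
    [[0.46,0.7,0],[0,0,-0.07],60],
    [[0.66,1.0,0],[0,0,-0.07],60],
    [[0.66,1.0,0],[0,0,-0.07],60]
  ]
}}

```text
clock: 32.22
tool_pos: [0.5018, -0.1113, 0.1539]
tool_rot: [-0.001, -0.003, 1.0, 0.0]
ft_force: [-0.2, -0.7, -0.3]
opening: 0.0598
gripper_force: 0.0
```

{"op": "arm_command", "data": {
  "moves": [
    [[0.23,0.35,0],[0,0,0],60],
    [[0.46,0.7,0],[0,0,0],60],
    [[0.66,1.0,0],[0,0,0],60],
    [[0.66,1.0,0],[0,0,0],60],
    [[0.66,1.0,0],[0,0,0],60]
  ]
}}

```text
clock: 32.85
tool_pos: [0.5792, 0.0037, 0.1543]
tool_rot: [-0.001, 0.0, 1.0, -0.0]
ft_force: [0.7, 0.8, 0.6]
opening: 0.0599
gripper_force: 0.0
```

```bash
python3 tray.py; python3 hats.py | tail -n +2
```

```text
{'clock': 32.85, 'tool_pos': [0.5792, 0.0037, 0.1543], 'tool_rot': [-0.0007, 0.0001, 1.0, -0.0005], 'q': [-0.5156, 0.3254, 0.5183, 1.7267, -0.1744, 1.137, 1.6245], 'ft_force': [0.6961, 0.8424, 0.6417], 'opening': 0.0599, 'gripper_force': 0.0}
top 658 [ 471.2 -282.4] [199.2 202.8] 4.68
side 937 [ 470.9 -282.7] [201.8 218.9] 3.36
placed 428 [ 519.8 -318.4] [78.2 24.5] 3.39 0.0392
placed 437 [ 426.  -324.8] [80.  24.7] 3.26 0.0391
placed 425 [ 420.2 -235.3] [79.6 23.6] 3.08 0.0392
side 357 [589.4  16.3] [27.4 80. ] 89.31 0.0836
wrist 4230 [587.7  17. ] [80.8 22. ] 0.06 0.0845
```

{"op": "arm_command", "data": {
  "moves": [
    [[0.07,0.11,0],[0,0,0],60],
    [[0.07,0.11,-0.35],[0,0,0],60],
    [[0.07,0.11,-0.6],[0,0,0],60],
    [[0.07,0.11,-0.646],[0,0,0],60],
    [[0.07,0.11,-0.646],[0,0,0],60],
    [[0.07,0.11,-0.646],[0,0,0],15],
    [[0.07,0.11,-0.646],[0,0,0],15],
    [[0.07,0.11,-0.646],[0,0,0],15],
    [[0.07,0.11,-0.646],[0,0,0],15],
    [[0.07,0.11,-0.646],[0,0,0],15],
    [[0.07,0.11,-0.646],[0,0,0],15]
  ]
}}

```text
clock: 34.48
tool_pos: [0.5891, 0.0178, 0.0787]
tool_rot: [0.001, -0.0, 1.0, -0.0]
ft_force: [-0.3, -2.8, 7.0]
opening: 0.0205
gripper_force: 59.7
```

{"op": "arm_command", "data": {
  "moves": [
    [[0,0,0.2],[0,0,0],15],
    [[0,0,0.6],[0,0,0],15],
    [[-0.1,-0.3,0.65],[0,0,0.07],15],
    [[-0.2,-0.65,0.65],[0,0,0.07],15],
    [[-0.3,-1.0,0.65],[0,0,0.07],15],
    [[-0.3,-1.0,0.65],[0,0,0.07],15]
  ]
}}

```text
clock: 35.22
tool_pos: [0.5512, -0.1056, 0.156]
tool_rot: [0.0, -0.025, 1.0, -0.0]
ft_force: [-1.0, 1.0, -0.6]
opening: 0.0206
gripper_force: 59.5
```

{"op": "arm_command", "data": {
  "moves": [
    [[-0.1,-0.35,0],[0,0,0],15],
    [[-0.3,-0.7,0],[0,0,0],15],
    [[-0.3,-1.0,0],[0,0,0],15],
    [[-0.3,-1.0,0],[0,0,0],15]
  ]
}}

```text
clock: 35.72
tool_pos: [0.5159, -0.2238, 0.1558]
tool_rot: [0.0, -0.026, 1.0, -0.0]
ft_force: [-0.3, 1.0, -1.2]
opening: 0.0208
gripper_force: 59.5
```

```bash
python3 tray.py
```

```text
{'clock': 35.725, 'tool_pos': [0.5159, -0.2238, 0.1558], 'tool_rot': [0.0002, -0.0261, 0.9997, -0.0004], 'q': [-0.2041, 0.2979, 0.6293, 1.7757, -0.1916, 1.1289, 2.1096], 'ft_force': [-0.2842, 0.9798, -1.159], 'opening': 0.0208, 'gripper_force': 59.5242}
top 341 [ 488.8 -199.1] [100.6 217.8] 66.78
side 852 [ 470.5 -286.6] [226.7 197.5] 10.74
placed 144 [ 423.2 -229.5] [70.5 13.5] 1.6 0.0387
```

The tray fit is noisy this time, so I'm checking by eye.

Run:
```python
from h import *
c=shot("side"); cv2.imwrite("pics/s4.png",cv2.resize(c["im"][140:340,250:500],None,fx=3,fy=3)); P=cloud(c)
z=P[...,2]
m=((P[...,0]>.33)&(P[...,0]<.64)&(P[...,1]<-.14)&(P[...,1]>-.42)&(z>.033)&(z<.045)).astype(np.uint8)
n,l,s,_=cv2.connectedComponentsWithStats(m)
for i in range(1,n):
  if s[i,4]>40:
    p=P[l==i]; r=cv2.minAreaRect((p[:,:2]*1000).astype(np.float32)); print(len(p),np.round(r[0],1),np.round(r[1],1),round(r[2],2))
```

```text
210 [ 524.6 -318.4] [78.5 27.7] 2.64
215 [ 430.8 -325.5] [79.2 30.5] 3.3
250 [ 424.2 -233.6] [80.3 29. ] 4.25
```

View pics/s4.png

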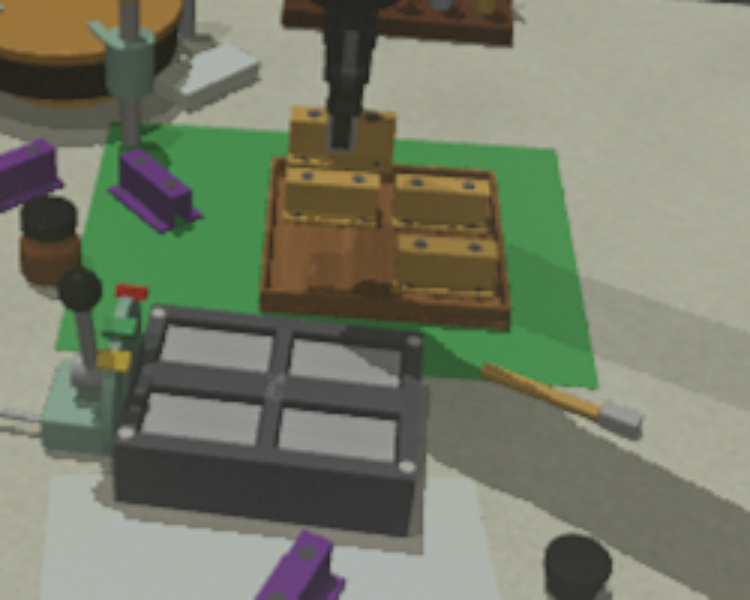

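The tray is unmoved and the empty slot is where I expected. I'm placing the last bridge.

{"op": "arm_command", "data": {
  "moves": [
    [[0,-0.06,-0.1],[0,0,0],15],
    [[0,-0.06,-0.45],[0,0,0],15],
    [[0,-0.06,-0.75],[0,0,0],15],
    [[0,-0.06,-0.92],[0,0,0],15],
    [[0,-0.06,-1.0],[0,0,0],15],
    [[0,-0.06,-1.0],[0,0,0],15],
    [[0,-0.06,-1.0],[0,0,0],15]
  ]
}}

```text
clock: 36.8
tool_pos: [0.5167, -0.2288, 0.0357]
tool_rot: [0.0, -0.028, 1.0, -0.0]
ft_force: [-0.0, -0.8, -1.1]
opening: 0.0207
gripper_force: 60.1
```

{"op": "arm_command", "data": {
  "moves": [
    [[0,0,-0.015],[0,0,0],15],
    [[0,0,-0.015],[0,0,0],45],
    [[0,0,-0.015],[0,0,0],45],
    [[0,0,-0.015],[0,0,0],45],
    [[0,0,0.2],[0,0,0],45],
    [[0,0,0.6],[0,0,0],45],
    [[0,0,1.0],[0,0,0],45],
    [[0,0,1.0],[0,0,0],30]
  ]
}}

```text
clock: 37.8
tool_pos: [0.5182, -0.2296, 0.1592]
tool_rot: [0.003, -0.028, 1.0, -0.001]
ft_force: [0.4, 0.2, -0.0]
opening: 0.0305
gripper_force: 0.0
```

{"op": "arm_command", "data": {
  "moves": [
    [[0,0.2,0.3],[0,0,-0.2],0],
    [[0.2,0.4,0.5],[0,0,-0.4],0],
    [[0.4,0.65,0.5],[0,0,-0.6],0],
    [[0.5,0.8,0.5],[0,0,-0.8],0],
    [[0.6,1.0,0.5],[0,0,-1.0],0],
    [[0.6,1.0,0.5],[0,0,-1.0],0]
  ]
}}

```text
clock: 38.55
tool_pos: [0.5888, -0.1061, 0.2141]
tool_rot: [-0.001, 0.355, 0.935, -0.0]
ft_force: [-0.5, -1.0, 0.9]
opening: 0.0003
gripper_force: 0.0
```

{"op": "arm_command", "data": {
  "moves": [
    [[0.2,0.2,0],[0,0,-0.2],0],
    [[0.4,0.4,0],[0,0,-0.4],0],
    [[0.6,0.65,0],[0,0,-0.6],0],
    [[0.69,0.8,0],[0,0,-0.8],0],
    [[0.69,1.0,0],[0,0,-1.0],0],
    [[0.69,1.0,0],[0,0,-1.07],0],
    [[0.69,1.0,0],[0,0,-1.07],0]
  ]
}}

```text
refused, turn out of range in row 6
```

```bash
python3 tray.py
```

```text
{'clock': 38.55, 'tool_pos': [0.5888, -0.1061, 0.2141], 'tool_rot': [-0.0008, 0.3551, 0.9348, -0.0001], 'q': [-0.4618, 0.3442, 0.7062, 1.6136, -0.2312, 1.2712, 1.1293], 'ft_force': [-0.4597, -1.0395, 0.9257], 'opening': 0.0003, 'gripper_force': 0.0}
top 361 [ 472.6 -328.1] [120.5 201.9] 89.01
side 1003 [ 470.4 -285.2] [200.2 222.3] 3.19
placed 419 [ 519.8 -318.1] [77.7 24.2] 2.44 0.0393
placed 432 [ 425.9 -324.8] [80.2 24.3] 2.69 0.0391
placed 282 [ 420.2 -235.4] [80.1 23. ] 2.62 0.0397
```

{"op": "arm_command", "data": {
  "moves": [
    [[0.2,0.2,0],[0,0,-0.2],0],
    [[0.4,0.4,0],[0,0,-0.4],0],
    [[0.6,0.65,0],[0,0,-0.6],0],
    [[0.69,0.8,0],[0,0,-0.8],0],
    [[0.69,1.0,0],[0,0,-1.0],0],
    [[0.69,1.0,0],[0,0,-1.0],0],
    [[0.69,1.0,0],[0,0,-1.0],0]
  ]
}}

```text
clock: 39.58
tool_pos: [0.6709, 0.0093, 0.2156]
tool_rot: [0.0, 0.686, 0.727, -0.0]
ft_force: [-0.0, -1.2, 0.3]
opening: -0.0002
gripper_force: 0.0
```

{"op": "arm_command", "data": {
  "moves": [
    [[0,0.2,0],[0,0,-0.075],0],
    [[0,0.41,0],[0,0,-0.075],0],
    [[0,0.41,0],[0,0,-0.075],0],
    [[0,0.41,0],[0,0,-0.075],0],
    [[0,0.41,-0.3],[0,0,-0.075],0],
    [[0,0.41,-0.62],[0,0,-0.075],0],
    [[0,0.41,-0.62],[0,0,-0.075],0],
    [[0,0.41,-0.62],[0,0,-0.075],0]
  ]
}}

```text
clock: 40.58
tool_pos: [0.6719, 0.0593, 0.1428]
tool_rot: [0.001, 0.708, 0.706, 0.001]
ft_force: [0.2, -0.6, 0.4]
opening: 0.0003
gripper_force: 0.0
```

```bash
python3 tray.py
python3 - <<'E'
from h import *
c=shot("side"); cv2.imwrite("pics/s5.png",cv2.resize(c["im"][150:340,250:440],None,fx=3,fy=3))
E
```

```text
{'clock': 40.575, 'tool_pos': [0.6719, 0.0593, 0.1428], 'tool_rot': [0.0008, 0.7085, 0.7058, 0.0006], 'q': [-0.6848, 0.6152, 0.7702, 1.478, -0.4409, 1.2254, 0.139], 'ft_force': [0.1784, -0.6432, 0.3504], 'opening': 0.0003, 'gripper_force': 0.0}
top 667 [ 470.8 -282.6] [196.8 205.5] 3.81
side 1038 [ 461.6 -280.9] [200.8 220.8] 8.01
placed 423 [ 519.8 -318.4] [78.2 23.6] 3.26 0.0392
placed 408 [ 512.9 -229.1] [79.2 23.8] 2.5 0.039
placed 438 [ 425.9 -325.1] [80.1 24.3] 3.31 0.0392
placed 426 [ 420.  -235.2] [80.1 23.3] 3.39 0.0394
```

View pics/s5.png

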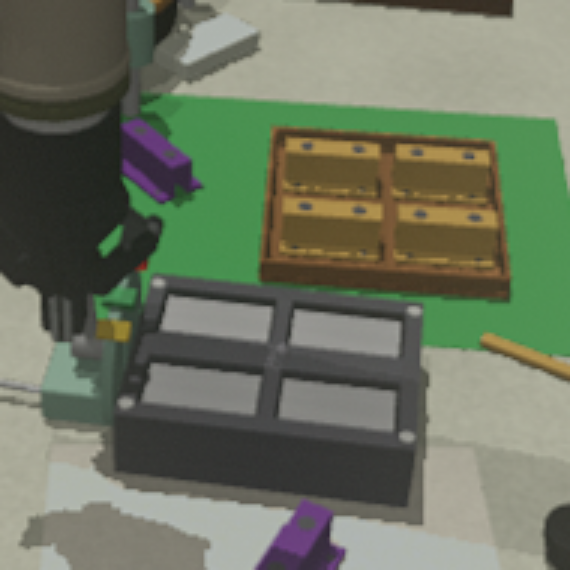

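All four lie flat in the tray and the die is empty. I'm pushing the lever back towards the red notch.

{"op": "arm_command", "data": {
  "moves": [
    [[0,-0.1,0],[0,0,0],0],
    [[0,-0.2,0],[0,0,0],0],
    [[0,-0.3,0],[0,0,0],0],
    [[0,-0.4,0],[0,0,0],0],
    [[0,-0.5,0],[0,0,0],0],
    [[0,-0.6,-0.02],[0,0,0],0],
    [[0,-0.7,-0.04],[0,0,0],0],
    [[0,-0.8,-0.06],[0,0,0],0],
    [[0,-0.8,-0.06],[0,0,0],0],
    [[0,-0.8,-0.06],[0,0,0],0]
  ]
}}

```text
clock: 42.02
tool_pos: [0.6707, -0.0365, 0.1335]
tool_rot: [0.0, 0.708, 0.706, -0.001]
ft_force: [-0.4, -0.1, -0.2]
opening: 0.0002
gripper_force: 0.0
```

```bash
cat > pad.py <<'E'
from h import *
st()
for n in ("side","wrist"):
  c=shot(n); P=cloud(c); z=P[...,2]
  m=(abs(P[...,0]-.5385)<.09)&(abs(P[...,1]+.0225)<.01)&(z>.04)&(z<.064); d=np.median(z[m]); 
  for x in (.5855,.4915):
   for y in (.0155,-.0605):
    m=(abs(P[...,0]-x)<.03)&(abs(P[...,1]-y)<.01)&(z>.0)&(z<.056)
    if m.sum()>40: print(n,m.sum(),"angle",((np.median(z[m])-d+.034)/.035).round(3))
  m=(abs(P[...,0]-.671)<.025)&(abs(P[...,1]+.07)<.045)&(z>.115)&(z<.17)
  print(n,"knob region",m.sum(),P[m].mean(0) if m.any() else 0, P[m].min(0) if m.any() else 0,P[m].max(0) if m.any() else 0)
E
python3 pad.py
```

```text
{'clock': 42.025, 'tool_pos': [0.6707, -0.0365, 0.1335], 'tool_rot': [0.0001, 0.7084, 0.7058, -0.0007], 'q': [-0.5485, 0.6228, 0.7751, 1.4928, -0.4498, 1.2114, 0.2884], 'ft_force': [-0.3612, -0.0895, -0.1836], 'opening': 0.0002, 'gripper_force': 0.0}
side knob region 252 [ 0.67152789 -0.03025074  0.14766251] [ 0.65232208 -0.06621457  0.11788551] [ 0.69478561 -0.02501521  0.16993014]
wrist 2474 angle 0.055
wrist 1949 angle 0.057
wrist 2178 angle 0.054
wrist 1680 angle 0.054
wrist knob region 2680 [ 0.6702824  -0.03407353  0.15319032] [ 0.64897545 -0.05696573  0.12015964] [ 0.69176173 -0.02500124  0.16998905]
```

{"op": "arm_command", "data": {
  "moves": [
    [[0,-0.02,0.02],[0,0,0],0],
    [[0,-0.04,0.02],[0,0,0],0],
    [[0,-0.06,0.02],[0,0,0],0],
    [[0,-0.06,0.02],[0,0,0],0],
    [[0,-0.06,0.02],[0,0,0],0]
  ]
}}

```text
clock: 42.75
tool_pos: [0.6711, -0.042, 0.136]
tool_rot: [-0.0, 0.708, 0.706, 0.0]
ft_force: [-0.7, 6.1, -0.8]
opening: 0.0001
gripper_force: 2.2
```

```bash
python3 pad.py
```

```text
{'clock': 42.75, 'tool_pos': [0.6711, -0.042, 0.136], 'tool_rot': [-0.0003, 0.7079, 0.7063, 0.0001], 'q': [-0.539, 0.6214, 0.7757, 1.4889, -0.4504, 1.2162, 0.2984], 'ft_force': [-0.6538, 6.1493, -0.8129], 'opening': 0.0001, 'gripper_force': 2.1726}
side knob region 281 [ 0.67187184 -0.0345966   0.14943782] [ 0.64633948 -0.06680765  0.11934627] [ 0.69591112 -0.02698195  0.16996065]
wrist 2471 angle 0.021
wrist 1942 angle 0.023
wrist 2113 angle 0.019
wrist 1647 angle 0.022
wrist knob region 5057 [ 0.67056169 -0.03502533  0.15493328] [ 0.64604101 -0.0650039   0.1227479 ] [ 0.69597208 -0.02733041  0.16999866]
```

{"op": "arm_command", "data": {
  "moves": [
    [[0,-0.015,0],[0,0,0],0],
    [[0,-0.025,0],[0,0,0],0],
    [[0,-0.025,0],[0,0,0],0],
    [[0,-0.025,0],[0,0,0],0]
  ]
}}

```text
clock: 43.35
tool_pos: [0.6711, -0.0442, 0.1361]
tool_rot: [-0.001, 0.708, 0.707, 0.0]
ft_force: [-0.3, 8.6, -1.1]
opening: -0.0
gripper_force: 3.8
```

```bash
python3 pad.py | grep -v region
```

```text
{'clock': 43.35, 'tool_pos': [0.6711, -0.0442, 0.1361], 'tool_rot': [-0.0008, 0.7077, 0.7066, 0.0004], 'q': [-0.5348, 0.6217, 0.7753, 1.4881, -0.4514, 1.2169, 0.303], 'ft_force': [-0.2923, 8.5546, -1.1301], 'opening': -0.0, 'gripper_force': 3.8452}
wrist 2455 angle -0.0
wrist 1942 angle 0.002
wrist 2089 angle -0.002
wrist 1638 angle -0.001
```

The lever is back at 0. Next are the keys: white (0.5655, 0.2532), blue (0.4766, 0.3142), green (0.4822, 0.2464).

{"op": "arm_command", "data": {
  "moves": [
    [[0,0.06,0],[0,0,0],0],
    [[0,0.1,0.2],[0,0,0],0],
    [[0,0.1,0.5],[0,0,0],0],
    [[-0.15,0.4,0.5],[0,0,0],0],
    [[-0.3,0.7,0.5],[0,0,0],0],
    [[-0.4,1.0,0.5],[0,0,0],0],
    [[-0.4,1.0,0.5],[0,0,0],0]
  ]
}}

```text
clock: 44.32
tool_pos: [0.6227, 0.0774, 0.1963]
tool_rot: [-0.0, 0.707, 0.708, 0.0]
ft_force: [-0.3, -0.7, -0.4]
opening: -0.0
gripper_force: 0.0
```

{"op": "arm_command", "data": {
  "moves": [
    [[-0.15,0.4,0],[0,0,0],0],
    [[-0.3,0.7,0],[0,0,0],0],
    [[-0.48,1.0,0],[0,0,0],0],
    [[-0.48,1.0,0],[0,0,0],0],
    [[-0.48,1.0,0],[0,0,0],0]
  ]
}}

```text
clock: 44.95
tool_pos: [0.5663, 0.1925, 0.1966]
tool_rot: [0.001, 0.709, 0.705, 0.0]
ft_force: [0.5, -0.3, 0.3]
opening: -0.0
gripper_force: 0.0
```

{"op": "arm_command", "data": {
  "moves": [
    [[0,0.3,-0.2],[0,0,0],0],
    [[0,0.48,-0.5],[0,0,0],0],
    [[0,0.48,-0.6],[0,0,0],0],
    [[0,0.48,-0.6],[0,0,0],0]
  ]
}}

```text
clock: 45.45
tool_pos: [0.5663, 0.2492, 0.1241]
tool_rot: [0.001, 0.709, 0.705, -0.001]
ft_force: [1.0, 0.4, 0.5]
opening: 0.0002
gripper_force: 0.0
```

```bash
python3 pad.py | grep -v region
python3 - <<'E'
from h import *
c=shot("wrist"); cv2.imwrite("pics/w6.png",c["im"])
E
```

```text
{'clock': 45.45, 'tool_pos': [0.5663, 0.2492, 0.1241], 'tool_rot': [0.0007, 0.7091, 0.7051, -0.0007], 'q': [-1.0619, 0.5034, 0.7524, 1.6564, -0.3708, 1.1314, -0.2167], 'ft_force': [1.0094, 0.3556, 0.5068], 'opening': 0.0002, 'gripper_force': 0.0}
  return _methods._mean(a, axis=axis, dtype=dtype,
  ret = ret.dtype.type(ret / rcount)
```

View pics/w6.png

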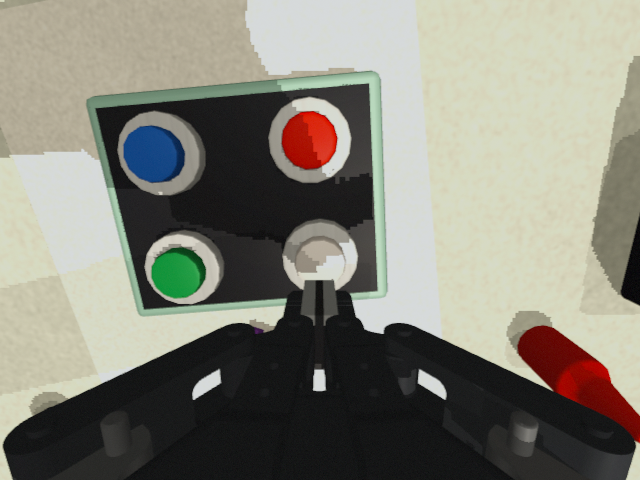

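I'm over the white key (320,258) and pressing.

{"op": "arm_command", "data": {
  "moves": [
    [[0,0.01,-0.2],[0,0,0],0],
    [[0,0.02,-0.3],[0,0,0],0],
    [[0,0.02,-0.35],[0,0,0],0],
    [[0,0.02,-0.38],[0,0,0],0],
    [[0,0.02,-0.4],[0,0,0],0],
    [[0,0.02,-0.4],[0,0,0],0],
    [[0,0.02,-0.4],[0,0,0],0]
  ]
}}

```text
clock: 46.48
tool_pos: [0.5662, 0.254, 0.0822]
tool_rot: [-0.001, 0.708, 0.706, 0.001]
ft_force: [-25.9, -9.1, 56.8]
opening: 0.0
gripper_force: 28.2
```

```bash
cat > key.py <<'E'
from h import *
st()
c=shot("side"); P=cloud(c); z=P[...,2]
for n,x,y in (("red",.5604,.3205),("white",.5655,.2532),("blue",.4766,.3142),("green",.4822,.2464)):
    m=(np.hypot(P[...,0]-x-.003,P[...,1]-y)<.012)&(z>.05)&(z<.08); print(n,m.sum(),np.median(z[m]).round(4),np.percentile(z[m],20).round(4))
E
python3 key.py
```

```text
{'clock': 46.475, 'tool_pos': [0.5662, 0.254, 0.0822], 'tool_rot': [-0.0013, 0.7084, 0.7058, 0.0011], 'q': [-1.0416, 0.5539, 0.7214, 1.6844, -0.4136, 1.0597, -0.192], 'ft_force': [-25.9197, -9.0629, 56.7806], 'opening': 0.0, 'gripper_force': 28.2242}
red 158 0.0719 0.071
white 58 0.07 0.0649
blue 160 0.0719 0.0709
green 135 0.0719 0.0709
```

White is fully down; 57 N was more than needed, so I'll press the others less deeply. Next is blue.

{"op": "arm_command", "data": {
  "moves": [
    [[0,0,0.2],[0,0,0],0],
    [[0,0,0.4],[0,0,0],0],
    [[-0.3,0.2,0.4],[0,0,0],0],
    [[-0.6,0.4,0.4],[0,0,0],0],
    [[-0.746,0.504,0.4],[0,0,0],0],
    [[-0.746,0.504,0.4],[0,0,0],0],
    [[-0.746,0.504,0.4],[0,0,0],0],
    [[-0.746,0.504,0.4],[0,0,0],0]
  ]
}}

```text
clock: 47.52
tool_pos: [0.477, 0.3138, 0.1245]
tool_rot: [0.0, 0.709, 0.705, 0.0]
ft_force: [-0.3, -0.2, -0.2]
opening: 0.0001
gripper_force: 0.0
```

{"op": "arm_command", "data": {
  "moves": [
    [[0,0,-0.2],[0,0,0],0],
    [[0,0,-0.29],[0,0,0],0],
    [[0,0,-0.33],[0,0,0],0],
    [[0,0,-0.365],[0,0,0],0],
    [[0,0,-0.365],[0,0,0],0],
    [[0,0,-0.365],[0,0,0],0]
  ]
}}

```text
clock: 48.28
tool_pos: [0.4765, 0.3141, 0.0828]
tool_rot: [-0.001, 0.708, 0.706, -0.0]
ft_force: [-10.7, -8.2, 26.3]
opening: 0.0003
gripper_force: 13.5
```

```bash
python3 key.py
```

```text
{'clock': 48.275, 'tool_pos': [0.4765, 0.3141, 0.0828], 'tool_rot': [-0.0005, 0.7085, 0.7058, -0.0], 'q': [-1.2594, 0.4454, 0.7342, 1.8199, -0.3491, 1.0097, -0.3883], 'ft_force': [-10.6558, -8.1613, 26.3167], 'opening': 0.0003, 'gripper_force': 13.517}
red 159 0.0719 0.071
white 136 0.0719 0.0709
blue 86 0.0674 0.065
  return _methods._mean(a, axis=axis, dtype=dtype,
  ret = ret.dtype.type(ret / rcount)
Traceback (most recent call last):
  File "key.py", line 5, in <module>
    m=(np.hypot(P[...,0]-x-.003,P[...,1]-y)<.012)&(z>.05)&(z<.08); print(n,m.sum(),np.median(z[m]).round(4),np.percentile(z[m],20).round(4))
                                                                                                            ~~~~~~~~~~~~~^^^^^^^^^
IndexError: index -1 is out of bounds for axis 0 with size 0
```

Blue bottomed out. Next is green.

{"op": "arm_command", "data": {
  "moves": [
    [[0,0,0.2],[0,0,0],0],
    [[0,0,0.365],[0,0,0],0],
    [[0.02,-0.2,0.365],[0,0,0],0],
    [[0.046,-0.4,0.365],[0,0,0],0],
    [[0.046,-0.565,0.365],[0,0,0],0],
    [[0.046,-0.565,0.365],[0,0,0],0],
    [[0.046,-0.565,0.365],[0,0,0],0],
    [[0.046,-0.565,0.365],[0,0,0],0]
  ]
}}

```text
clock: 49.32
tool_pos: [0.4814, 0.2479, 0.1241]
tool_rot: [-0.0, 0.708, 0.707, 0.0]
ft_force: [0.2, 0.1, -1.0]
opening: -0.0
gripper_force: 0.0
```

{"op": "arm_command", "data": {
  "moves": [
    [[0,0,-0.2],[0,0,0],0],
    [[0,0,-0.29],[0,0,0],0],
    [[0,0,-0.33],[0,0,0],0],
    [[0,0,-0.365],[0,0,0],0],
    [[0,0,-0.365],[0,0,0],0],
    [[0,0,-0.365],[0,0,0],0]
  ]
}}

```text
clock: 50.08
tool_pos: [0.4815, 0.2473, 0.0827]
tool_rot: [-0.001, 0.708, 0.706, 0.0]
ft_force: [-13.9, -5.5, 30.6]
opening: 0.0001
gripper_force: 15.1
```

{"op": "arm_command", "data": {
  "moves": [
    [[0,0,0.3],[0,0,0],0],
    [[0,0,0.7],[0,0,0],0],
    [[0,0,1.0],[0,0,0],0],
    [[0,0,1.0],[0,0,0],0],
    [[0,0,1.0],[0,0,0],0]
  ]
}}

```text
clock: 50.7
tool_pos: [0.4814, 0.247, 0.2002]
tool_rot: [-0.0, 0.708, 0.706, 0.0]
ft_force: [-0.3, -0.4, -0.2]
opening: 0.0001
gripper_force: 0.0
```

```bash
python3 key.py; python3 tray.py
python3 - <<'E'
from h import *
c=shot("top"); d=shot("side"); cv2.imwrite("pics/f.png",np.hstack([c["im"][90:390,120:520],d["im"][150:450,180:580]]))
P=cloud(d); z=P[...,2]
for x in (.5855,.4915):
   for y in (.0155,-.0605):
    m=(abs(P[...,0]-x)<.03)&(abs(P[...,1]-y)<.01)&(z<.05); print(m.sum(),np.median(z[m]).round(4))
E
```

```text
{'clock': 50.7, 'tool_pos': [0.4814, 0.247, 0.2002], 'tool_rot': [-0.0001, 0.7081, 0.7061, 0.0], 'q': [-1.2939, 0.2252, 0.8447, 1.7863, -0.1797, 1.2097, -0.4005], 'ft_force': [-0.3105, -0.4349, -0.1716], 'opening': 0.0001, 'gripper_force': 0.0}
red 157 0.0722 0.0709
white 133 0.0721 0.0713
blue 160 0.072 0.071
green 126 0.0719 0.0712
{'clock': 50.75, 'tool_pos': [0.4812, 0.2469, 0.1997], 'tool_rot': [-0.0, 0.7081, 0.7061, -0.0005], 'q': [-1.2937, 0.2258, 0.8445, 1.7868, -0.1796, 1.2097, -0.4006], 'ft_force': [-0.0628, -0.576, 0.1027], 'opening': 0.0002, 'gripper_force': 0.0}
top 678 [ 470.7 -282.5] [196.6 207.6] 3.46
side 215 [459.5 -62.1] [201.2 632.2] 2.83
placed 418 [ 519.7 -318.4] [77.8 24.1] 3.37 0.0392
placed 407 [ 513.  -229.3] [79.4 23.3] 3.06 0.0392
placed 432 [ 425.8 -324.7] [80.1 23.7] 3.35 0.0393
placed 428 [ 420.  -235.2] [80.3 23.4] 3.2 0.039
2 0.0248
0 nan
1 0.0243
0 nan
  return _methods._mean(a, axis=axis, dtype=dtype,
  ret = ret.dtype.type(ret / rcount)
```

View pics/f.png

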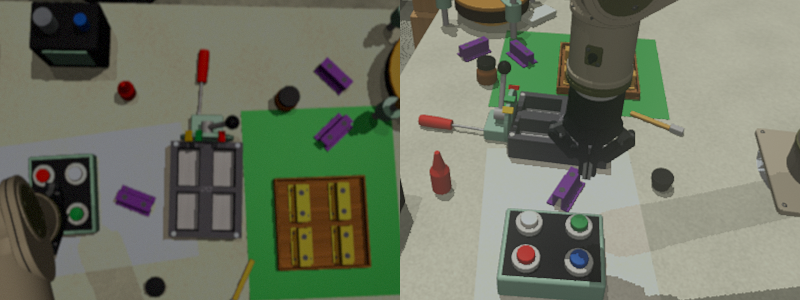

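The final view shows four bridges in the tray (crop 275–370, 180–268), an empty die, the lever knob back at its original pixel (232,122 in the crop), all keys out, and the bystanders where they were.

```bash
python3 -c "
from station import job_done
print(job_done())"
```

```text
the job is handed in; nothing more can be done
None
```

I handed the job in at about 51 s: all four brass bridges lie flat, hat up, in the tray, the lever is back in the red notch, and white, blue and green were each pressed fully in that order. The red key, the glue bottle, the oil jar, the screwdriver and the purple look-alikes were not touched.

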